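# Shake the last candy stick out of the slotted tin and finish the gingerbread garden border

## Task

Pick up the red tin, turn it so that its slot faces down over the baking sheet, and shake it until the candy stick inside drops through the slot onto the sheet (never onto the tablecloth). Stand the tin upright on its blue coaster again, then pick up the candy stick and lay it flat in the middle of the gap in the candy border in front of the gingerbread house, in line with the row. Leave the jars, mug, bowl and other utensils where they are.

Things in the scene. Friction and masses are not known exactly. Their poses are not given: they have to be found in the camera images.
- tin: Closed red box with white dots and a clear top: 64 (x) by 62 (y) by 72 (z) mm, walls 4 mm, about 0.16 kg, loose, standing on the coaster. Origin: centre of its underside; z up when upright. A white-framed slot, 44 (along y) by 20 mm (along z), is cut in its +x wall, which at the start faces away from the robot within 0.4 rad. Grip it across y (62 mm). Inside: the candy stick in 56 x 54 x 64 mm.
- slot (a point): Centre of the slot, on the outside of the tin's +x wall, 32 mm from the tin's axis and 36 mm above its underside; the point has the tin's axes, so its x points straight out of the slot.
- candy: Hard candy stick, white with red stripes, a square bar 34 (x) by 13 by 13 mm, about 14 g, smooth (friction about 0.35). Origin: its centre; x lies along its length; any of its four long faces may lie down. It starts loose on the tin's floor, at any yaw. It fits the slot lengthwise or end first, never crosswise, so it may need several shakes or rockings in changing directions.
- coaster: Fixed blue square coaster, 120 x 120 x 4 mm. Origin: centre of its underside. The tin's home.
- sheet: Fixed baking sheet, 180 (x) by 200 (y) mm, lined with pale paper, floor 3 mm above the table, with a rim 4 mm wide and 6 mm high over the table. Origin: centre of its underside.
- house: Fixed gingerbread house on a board 280 (x) by 230 (y) by 8 mm. Origin: centre of the board's underside; -x is the front, towards the robot. The house (110 x 120 mm, to 150 mm high) stands on the +x part, its front at x = +11 mm, roof to x = -1 mm. Two icing trees 45 mm high (look only) at x = -30, y = +-85 mm.
- gap (a point): Middle of the gap in the border, on the board's top face (8 mm above the table, at house x = -115 mm, y = 0), with the house's axes. The border is a row along y of four fixed candy sticks like the loose one, lying lengthwise, 13 mm high, two on each side of a gap of 76 mm.
- jar: Loose amber jar, 60 mm wide, 85 mm high. Leave it alone.
- mug: Loose white mug, 76 mm wide, 90 mm high, handle to its +y. Leave it alone.
- bowl: Loose blue bowl, 110 mm wide, 45 mm high. Leave it alone.
- spatula: Loose spatula, 160 mm long, lying near the robot. Leave it alone.
- cutter: Loose copper ring cutter, 64 mm wide, 20 mm high. Leave it alone.
- sprinkles: Loose white bottle with red cap, 42 mm wide, 80 mm high. Leave it alone.
- table: The table with the green cloth, top at z = 0.
Things that resemble listed ones, but are neither listed nor needed, are in the scene too. There is more than one size of the tin; the job needs the largest. There is more than one size of the coaster; the job needs the smaller.

How it is judged (in metres and radians):
On the way, in this order (a step that is already met when the one before it is completed fails the run):
1. the tin is lifted clear of its coaster with the candy still inside (height (world z) of tin above 0.05 m and distance between candy and tin below 0.085 m), for 0.1 s.
2. the tin is held with its slot facing down over the sheet (horizontal distance between slot and sheet below 0.11 m and angle between tin's own x axis and vertical above 1.85 rad), for 0.1 s.
3. the candy has dropped through the slot and lies on the baking sheet (contact force between candy and sheet above 0.02 N and z of candy in the frame of sheet below 0.03 m and linear speed of candy below 0.05 m/s), for 0.2 s.
4. the tin stands upright on its coaster again and is let go (horizontal distance between tin and coaster below 0.035 m and z of tin in the frame of coaster below 0.007 m and angle between tin's own z axis and vertical below 0.08 rad and linear speed of tin below 0.02 m/s and contact force between tin and the arm below 0.05 N and contact force between tin and the fingers below 0.05 N), for 0.2 s.
5. the candy stick lies in the gap of the border (x of candy in the frame of gap between -0.01 and 0.01 m and y of candy in the frame of gap between -0.015 and 0.015 m and z of candy in the frame of gap between 0.003 and 0.0095 m and angle between the x axis of candy and the y axis of house, either way round below 0.25 rad and linear speed of candy below 0.02 m/s), for 0.2 s.
At the end, for the whole second after the job is handed in: The candy stick lies flat and at rest on the board in the gap, its centre within 10 mm of the row's line and 15 mm of the gap's middle, within 0.25 rad of the row's direction; the tin stands upright at rest on its coaster, its centre within 35 mm of the coaster's (all of step 5 and horizontal distance between tin and coaster below 0.035 m and z of tin in the frame of coaster below 0.007 m and angle between tin's own z axis and vertical below 0.08 rad and linear speed of tin below 0.02 m/s); the robot touches nothing.
It fails at once if the candy stick touches the tablecloth (contact force between candy and table above 0.02 N).
It fails at once if a bystander (jar, mug, bowl, spatula, cutter, sprinkles bottle) is moved more than 30 mm (distance of any of jar, mug, bowl, spatula, cutter, sprinkles from where it was at the start of the episode above 0.03 m).
It also fails if it takes over 72 s, if anything falls off the work surface, if the arm or the gripper's body presses on something with over 40 N, if the wrist force passes 120 N, or if a joint passes its speed limit or range.

## Robot

A 7-joint arm with a two-finger parallel gripper is mounted at the origin on the work surface. World frame = base frame: x ahead of the robot, y to its left, z up, the work surface at z = 0. Lengths are in m, angles in degrees, forces in N, time in s.
With the tool pointing down it reaches from about 0.425 to 0.875 m from the base axis. Payload 4.7 kg.
Tool frame: the origin (TCP) lies between the finger pads; the fingertips stand 25 mm ahead of it and the grasp point (between the pads) lies 6 mm ahead of it (env.tip_reach is the distance from the TCP to the fingertips, in m); z points along the fingers, y is the direction in which the jaws open and shut (so a half turn about z gives the same grasp; the last joint's range is limited). The gripper opens to 87 mm and grips with 3 to 60 N. Pads are 19 mm wide; open, the fingers measure 117 mm over their backs; the gripper's body (75 mm by 190 mm) begins 51 mm behind the grasp point.
Start: joints at [-68.52, 18.392, -4.016, 83.108, 1.295, 78.541, -3.26], TCP at [0.229, 0.608, 0.248] pointing down, gripper open.
Joint ranges: [-163.93, 163.93], [-17.29, 119.83], [-79.2, 71.16], [3.27, 140.29], [-89.18, 269.18], [5.43, 117.66], [-154.24, 154.24]. Speed limits (degrees/s): [147.25, 147.25, 180, 180, 180, 180, 180].

## Interface

Orientations are given as [roll, pitch, yaw] about the fixed x, y, z axes, in that order (R = Rz(yaw) Ry(pitch) Rx(roll)).
In Python, from cell import env, viewer, job gives the robot as it stands.
- The arm moves only by the tool move_arm, never from a script. Its argument "steps" is a list of rows, each a list of 7 numbers: the finger opening in cm, from 0 to 8.7, then the shift along the tool's x, y, z in cm, then the turn, a rotation vector about the tool's x, y, z in rad. In form: [[fingers, tx, ty, tz, wx, wy, wz], ...]. A call has 1 to 5 rows; each row shifts and turns the commanded pose from where the row before left it, along the tool's axes as they then stand; what a row does not reach is not made up. A row lasts 1/12 s, in which the tool goes at most 41.7 mm and 7.16 degrees, less where a joint would pass 70% of its speed; a pose out of reach is approached as far as the arm can. A call is refused whole if a number of a shift passes 4.17 or a number of a turn 0.125, either way. A call with a gripper value outside its range is refused whole. The fingers move at their own pace and stop on an object; "force" is the grip in N (left out, the last holds). Time passes only in rows, so rows that do not move let the fingers close. It gives the time, the measured TCP pose, the force and the opening at its end, in the units of the state.
- env.get_obs(): the state, without advancing time (a new reading comes with each control period).
- viewer.read_camera(name): name is "side" or "top"; returns a dict with "img" (480x640x3 uint8, red, green, blue), "vfov" (degrees; the focal length in pixels is half the picture's height over the tangent of half this angle, whatever the lens; pixels are square), "cx", "cy" (the principal point, pixels), "extrinsics" (4x4, takes a point from world to camera coordinates). Camera axes: x right, y down, z forward; pixel columns grow to the right and rows downward; lengths in m; the calibration is good to about 2 mm. A picture is of the moment at which its call begins. There is no depth.
- job.sign_off(): hands the job in, once; it reports no verdict.
The state is a dict: "time_s": time; "qpos": joint angles; "joint_velocities": joint speeds; "effort": joint torques, N m; "tool_pos": TCP position; "tool_rot": TCP orientation; "force": force on the tool from outside, world axes, zero at the start; "wrist_torque": the same for the moment, N m; "grip_width": finger opening in m.
Only numpy, scipy, OpenCV 4.12 (cv2) and the standard library are available. Lean on these libraries where they do the work, as an engineer would, in place of code of your own. Each camera call takes 0.05 s, during which the arm holds its last target.

## Working session

There is one attempt and no reset: what is moved stays moved. The work goes in short steps, Python scripts to look and compute and a tool call to move; the robot and the scene stay as the last step left them, time stands still between calls to the robot, and variables do not carry over. Pictures are saved under pics/ and viewed, and the job is handed in when it is done.

Besides the shell and the picture viewer there is one more tool, called after "Emit:" as a command line: name --pt "numbers of a row" for each row, then --argument value for the rest. move_arm: Moves the arm, as the interface text tells. Its arguments: {"type":"object","properties":{"steps":{"type":"array"},"force":{"type":"number"}},"required":["steps"]}

```bash
ls; mkdir -p pics; python3 - <<'E'
from cell import env,viewer,job
import cv2
print(env.get_obs(), env.tip_reach)
for n in("side","top"):
    c=viewer.read_camera(n); cv2.imwrite(f"pics/{n}0.png",c["img"][:,:,::-1]); print(n,c["vfov"],c["cx"],c["cy"],c["extrinsics"])
E
```

```text
pics
{'time_s': 0.0, 'qpos': array([-68.51948603,  18.43995741,  -4.01583602,  83.17504294,
         1.2945089 ,  78.53979382,  -3.25914105]), 'joint_velocities': array([-0.00647022, -0.03732843, -0.08728739,  0.00617259,  0.05016149,
       -0.05459669, -0.04817021]), 'effort': array([ 6.39488599e-05, -4.91297007e+01, -4.04020138e-01, -3.12524164e+01,
       -6.38593454e-02,  4.38009342e-02,  1.76032217e-04]), 'tool_pos': array([0.22933045, 0.60766344, 0.24645009]), 'tool_rot': array([-1.79890422e+02,  5.12318918e-03,  1.59330294e+02]), 'force': array([ 0.24700361, -0.59271068,  0.70463145]), 'wrist_torque': array([-0.00626722, -0.00821519, -0.01815065]), 'grip_width': 0.0870524130712697} 0.025
side 42.091264901937606 318.220622428305 249.4339924174573 [[-0.74252595 -0.6696137   0.01651399  0.4422659 ]
 [-0.35314131  0.37040618 -0.85912192  0.20283004]
 [ 0.56916292 -0.64375209 -0.51150446  1.04278159]
 [ 0.          0.          0.          1.        ]]
top 53.271948573353804 312.8416259330186 237.5637785938928 [[ 0.11385364 -0.99349683 -0.00117881 -0.00173063]
 [-0.97302479 -0.11126777 -0.20209462  0.552446  ]
 [ 0.2006492   0.02415622 -0.97936529  1.05335302]
 [ 0.          0.          0.          1.        ]]
```

View pics/top0.png

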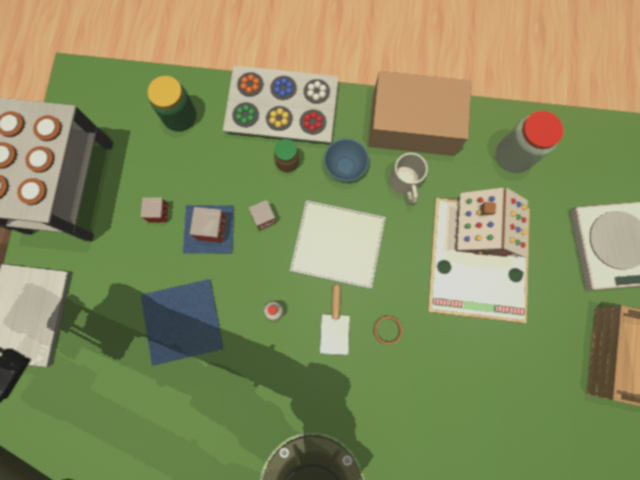

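View pics/side0.png

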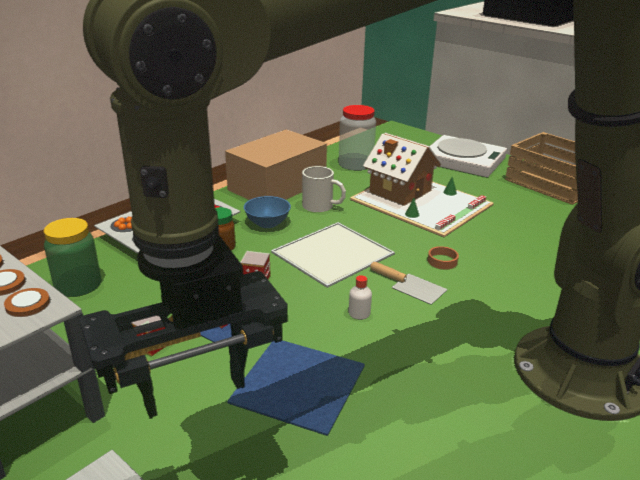

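Candidates for the tin: (208,222) on the small coaster, the largest; (154,209) and (263,214) are smaller. Coasters: (208,229) small, (182,321) large. The one I want is the tin at (208,222). I'll take a close crop and measure.

```bash
cat > h.py <<'E'
import numpy as np, cv2
from cell import env,viewer,job
def cam(n):
    c=viewer.read_camera(n); c["f"]=240/np.tan(np.radians(c["vfov"]/2)); return c
def ray(c,u,v):
    E=c["extrinsics"];R=E[:3,:3];t=E[:3,3]
    d=R.T@np.array([(u-c["cx"])/c["f"],(v-c["cy"])/c["f"],1]); return -R.T@t,d
def onz(c,u,v,z):
    o,d=ray(c,u,v); return o+d*(z-o[2])/d[2]
def proj(c,p):
    E=c["extrinsics"];q=E[:3,:3]@np.asarray(p)+E[:3,3]
    return c["cx"]+c["f"]*q[0]/q[2],c["cy"]+c["f"]*q[1]/q[2]
def crop(c,x0,y0,x1,y1,s,name):
    cv2.imwrite(name,cv2.resize(c["img"][y0:y1,x0:x1,::-1],None,fx=s,fy=s,interpolation=cv2.INTER_CUBIC))
def quad(c,mask,z,seed=None):
    cs,_=cv2.findContours(mask.astype(np.uint8),cv2.RETR_EXTERNAL,cv2.CHAIN_APPROX_NONE)
    if seed: cs=[k for k in cs if cv2.pointPolygonTest(k,seed,False)>=0]
    k=max(cs,key=cv2.contourArea)
    P=np.array([onz(c,u,v,z)[:2] for u,v in k[:,0].astype(float)])
    r=cv2.minAreaRect((P*1000).astype(np.float32)); return r,k
E
python3 - <<'E'
from h import *
c=cam("top"); crop(c,130,180,300,280,4.5,"pics/tins.png")
hsv=cv2.cvtColor(c["img"],cv2.COLOR_RGB2HSV)
for p in [(195,245),(208,218),(340,240),(480,295),(154,205),(480,308)]: print(p,hsv[p[1],p[0]])
E
```

```text
(195, 245) [107  89 112]
(208, 218) [ 14  45 182]
(340, 240) [ 34  27 218]
(480, 295) [ 37  11 217]
(154, 205) [ 14  46 183]
(480, 308) [ 49  75 201]
```

View pics/tins.png

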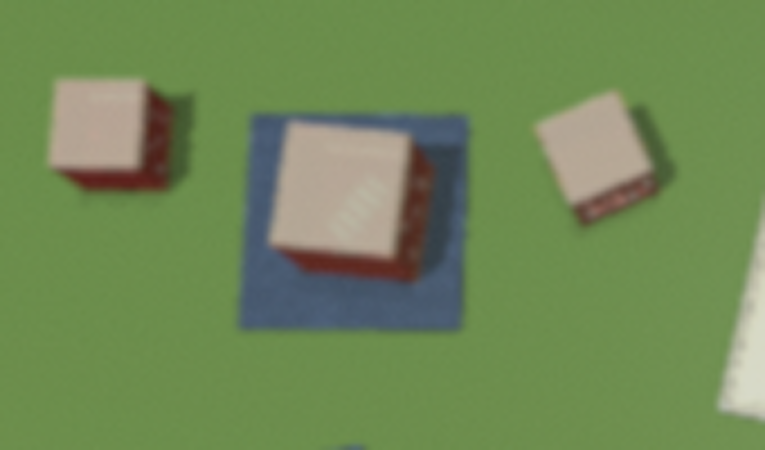

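The crop shows the middle tin is clearly largest, standing on the smaller coaster, with the striped candy visible through its lid. Next I measure everything.

```bash
python3 - <<'E'
from h import *
c=cam("top"); 
hsv=cv2.cvtColor(c["img"],cv2.COLOR_RGB2HSV).astype(int)
H,S,V=hsv[...,0],hsv[...,1],hsv[...,2]
r,k=quad(c,(H<25)&(S<75)&(V>140),0.076,(208,222));print("tin lid",r)
cn=[(287,121),(412,133),(393,258),(270,245)]
P=np.array([onz(c,130+u/4.5,180+v/4.5,0.076)[:2] for u,v in cn]);print(P,P.mean(0),np.diff(P,axis=0))
# coaster
cn=[(250,115),(469,117),(463,329),(239,328)]
P=np.array([onz(c,130+u/4.5,180+v/4.5,0.004)[:2] for u,v in cn]);print("coaster",P,P.mean(0))
r,k=quad(c,(S<60)&(V>170),0.005,(340,240));print("sheet",r)
r,k=quad(c,(S<60)&(V>170),0.008,(480,285));print("board",r)
crop(c,425,190,535,325,5.0/1.2,"pics/house.png")
crop(c,285,195,415,355,3.7,"pics/sheet.png")
for n,u,v,z in [("mug",410,167,.09),("bowl",346,158,.045),("jar",286,150,.085),("spr",273,311,.08),("cutter",388,330,.02),("tin2",154,205,.06),("tin3",263,212,.05),("yjar",166,92,.1)]: print(n,onz(c,u,v,z))
E
```

```text
tin lid ((554.1748657226562, 310.5563659667969), (64.24655151367188, 62.8416748046875), 0.7162880897521973)
[[0.58565205 0.34194917]
 [0.58664119 0.2772539 ]
 [0.52085637 0.27686031]
 [0.52042573 0.33985786]] [0.55339383 0.30898031] [[ 0.00098914 -0.06469527]
 [-0.06578482 -0.00039359]
 [-0.00043064  0.06299755]]
coaster [[0.60420068 0.38341031]
 [0.61670453 0.26399339]
 [0.49976242 0.2498967 ]
 [0.48663162 0.36947477]] [0.55182481 0.31669379]
sheet ((552.7490234375, 0.7010040283203125), (200.65966796875, 179.2156982421875), 84.2008056640625)
board ((578.0310668945312, -341.72161865234375), (315.1950378417969, 218.19993591308594), 0.010109417140483856)
mug [ 0.73364087 -0.14440459  0.09      ]
bowl [0.75638636 0.00389887 0.045     ]
jar [0.7445124  0.14688481 0.085     ]
spr [0.37042416 0.12881355 0.08      ]
cutter [ 0.36009843 -0.13483765  0.02      ]
tin2 [0.58347195 0.44003016 0.06      ]
tin3 [0.59818964 0.18510267 0.05      ]
yjar [0.85135872 0.44690747 0.1       ]
```

View pics/house.png

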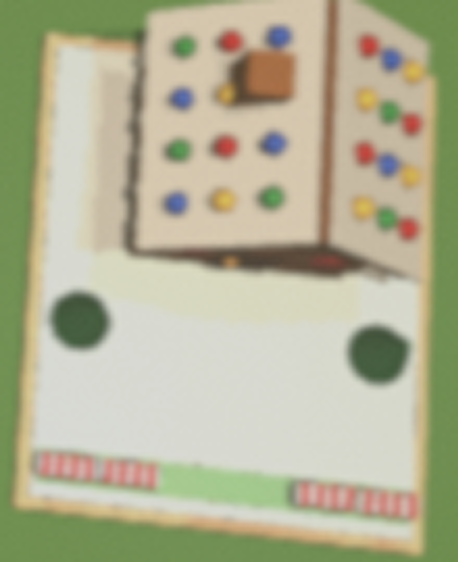

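View pics/sheet.png

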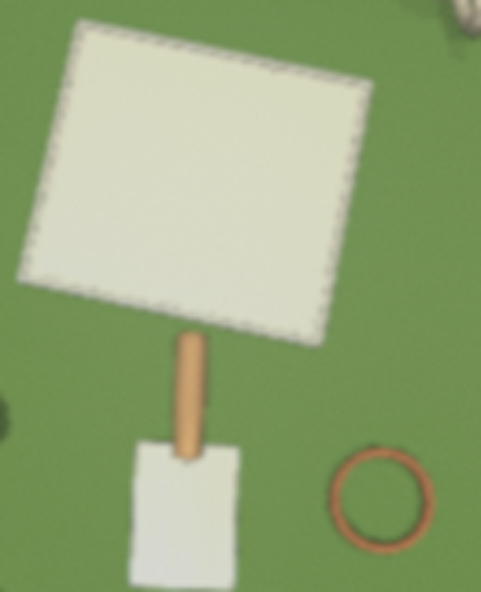

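```bash
python3 - <<'E'
from h import *
c=cam("top"); s=5/1.2
f=lambda u,v,z: onz(c,425+(u-.5)/s,190+(v-.5)/s,z)[:2]
BL,BR,TL,TR=[f(u,v,.008) for u,v in [(15,505),(420,552),(47,35),(436,75)]]
print("front",BL,BR,np.linalg.norm(BL-BR),"left",np.linalg.norm(TL-BL)); m=(BL+BR)/2
d=(BL-BR)/np.linalg.norm(BL-BR); n=np.array([d[1],-d[0]]); print("yaw",np.degrees(np.arctan2(-d[0],d[1])),"gap from board",m+n*.025)
a=(f(158,463,.021)+f(158,489,.015))/2;b=(f(291,480,.021)+f(291,506,.015))/2;print(a,b,np.linalg.norm(a-b),(a+b)/2, np.degrees(np.arctan2(-(a-b)[0],(a-b)[1])))
g=[f(u,v,.008) for u,v in [(158,464),(158,490),(290,479),(290,506)]]; print(g,np.mean(g,0))
o=f(38,464,.015);p=f(414,507,.015);print("ends",o,p,np.linalg.norm(o-p),(o+p)/2)
hsv=cv2.cvtColor(c["img"],cv2.COLOR_RGB2HSV).astype(int)
H,S,V=hsv[...,0],hsv[...,1],hsv[...,2]
mk=(H>35)&(H<65)&(V>185);mk[:280]=0;mk[:,:455]=0;mk[:,505:]=0
r,k=quad(c,mk,.008);print("strip",r,cv2.boundingRect(k))
E
```

```text
front [ 0.41475664 -0.22744006] [ 0.41453354 -0.45464329] 0.22720334276943024 left 0.27690126233060797
yaw -0.05626132072440442 gap from board [ 0.43964508 -0.34106622]
[ 0.43913499 -0.30361944] [ 0.43815181 -0.37793466] 0.07432172949093203 [ 0.4386434  -0.34077705] -0.7579651970273948
[array([ 0.44688891, -0.30627871]), array([ 0.4323017 , -0.30702148]), array([ 0.44694258, -0.38074261]), array([ 0.43181964, -0.38131108])] [ 0.43948821 -0.34383847]
ends [ 0.43847343 -0.23717825] [ 0.43850788 -0.44768398] 0.21050573625933555 [ 0.43849065 -0.34243111]
strip ((463.104736328125, -344.4192810058594), (80.91663360595703, 114.61280059814453), 3.1028738021850586) (455, 280, 50, 36)
```

Emit:
move_arm --pt "8.7 0 0 0 0 0 0.12" --pt "8.7 0 0 0 0 0 0.12" --pt "8.7 0 0 0 0 0 0.12"

```text
time_s: 0.5
tool_pos: [0.2295, 0.608, 0.2474]
tool_rot: [-180.0, 0.0, 138.4]
force: [-0.0, 0.4, 0.3]
grip_width: 0.0873
```

```bash
python3 - <<'E'
from h import *
o=env.get_obs();print(o["time_s"],o["qpos"].round(1),o["tool_pos"].round(3),o["tool_rot"].round(1))
E
```

```text
0.5 [-70.6  18.3  -1.3  83.2   0.4  78.5 -23.6] [0.23  0.608 0.247] [-180.     0.   138.4]
```

Gap at about (0.439, -0.342), house yaw ~0; sheet (0.553, 0.001); tin (0.5535, 0.310), yaw ~0.7°. I'll turn the wrist to yaw ~0.

Emit:
move_arm --pt "8.7 0 0 0 0 0 0.12" --pt "8.7 0 0 0 0 0 0.12" --pt "8.7 0 0 0 0 0 0.12" --pt "8.7 0 0 0 0 0 0.12" --pt "8.7 0 0 0 0 0 0.12"

```text
time_s: 0.92
tool_pos: [0.2294, 0.6081, 0.2474]
tool_rot: [-180.0, 0.0, 104.0]
force: [-0.4, -0.2, -0.8]
grip_width: 0.0868
```

Emit:
move_arm --pt "8.7 0 0 0 0 0 0.12" --pt "8.7 0 0 0 0 0 0.12" --pt "8.7 0 0 0 0 0 0.12" --pt "8.7 0 0 0 0 0 0.12" --pt "8.7 0 0 0 0 0 0.12"

```text
time_s: 1.33
tool_pos: [0.2294, 0.6081, 0.2474]
tool_rot: [180.0, 0.0, 69.6]
force: [1.1, -0.8, -0.2]
grip_width: 0.0869
```

Emit:
move_arm --pt "8.7 0 0 0 0 0 0.12" --pt "8.7 0 0 0 0 0 0.12" --pt "8.7 0 0 0 0 0 0.12" --pt "8.7 0 0 0 0 0 0.12" --pt "8.7 0 0 0 0 0 0.12"

```text
time_s: 1.75
tool_pos: [0.2294, 0.6081, 0.2474]
tool_rot: [180.0, 0.0, 35.2]
force: [-0.1, 0.4, -0.1]
grip_width: 0.0871
```

Emit:
move_arm --pt "8.7 0 0 0 0 0 0.12" --pt "8.7 0 0 0 0 0 0.12" --pt "8.7 0 0 0 0 0 0.12" --pt "8.7 0 0 0 0 0 0.12" --pt "8.7 0 0 0 0 0 0.0"

```text
time_s: 2.17
tool_pos: [0.2294, 0.6081, 0.2474]
tool_rot: [180.0, -0.0, 7.9]
force: [0.4, 0.3, -0.0]
grip_width: 0.0868
```

```bash
python3 - <<'E'
from h import *
o=env.get_obs();print(o["time_s"],o["qpos"].round(1),o["tool_pos"].round(3),o["tool_rot"].round(1))
E
```

```text
2.1667 [ -84.    18.5   15.8   83.8   -5.    78.4 -150.1] [0.229 0.608 0.247] [180.   -0.    7.9]
```

Emit:
move_arm --pt "8.7 2.33 2.83 0 0 0 0" --pt "8.7 2.33 2.83 0 0 0 0" --pt "8.7 2.33 2.83 0 0 0 0" --pt "8.7 2.33 2.83 0 0 0 0" --pt "8.7 2.33 2.83 0 0 0 0"

```text
time_s: 2.58
tool_pos: [0.3657, 0.4831, 0.2477]
tool_rot: [-180.0, -0.0, 8.3]
force: [0.2, -0.0, 0.0]
grip_width: 0.0871
```

Emit:
move_arm --pt "8.7 2.33 2.83 0 0 0 0" --pt "8.7 2.33 2.83 0 0 0 0" --pt "8.7 2.33 2.83 0 0 0 0" --pt "8.7 2.33 2.83 0 0 0 0" --pt "8.7 2.33 2.83 0 0 0 0"

```text
time_s: 3.0
tool_pos: [0.5009, 0.3593, 0.2478]
tool_rot: [-180.0, -0.0, 8.3]
force: [0.6, 1.0, 0.6]
grip_width: 0.087
```

Emit:
move_arm --pt "8.7 2.33 2.83 0 0 0 0" --pt "8.7 2.33 2.83 0 0 0 0" --pt "8.7 0 0 3 0 0 0.12" --pt "8.7 0 0 3 0 0 0" --pt "8.7 0 0 0 0 0 0"

```text
time_s: 3.42
tool_pos: [0.5512, 0.3088, 0.1815]
tool_rot: [179.7, 0.5, 1.3]
force: [-1.4, -0.1, -1.4]
grip_width: 0.0871
```

```bash
python3 - <<'E'
from h import *
o=env.get_obs();print(o["time_s"],o["qpos"].round(1),o["tool_pos"].round(4),o["tool_rot"].round(1))
c=cam("side");cv2.imwrite("pics/s1.png",c["img"][:,:,::-1]);crop(c,60,200,360,400,2.6,"pics/s1c.png")
E
```

```text
3.4167 [ -55.2   20.2   29.5   91.3  -10.3   71.8 -112.6] [0.5512 0.3088 0.1815] [179.7   0.5   1.3]
```

View pics/s1.png

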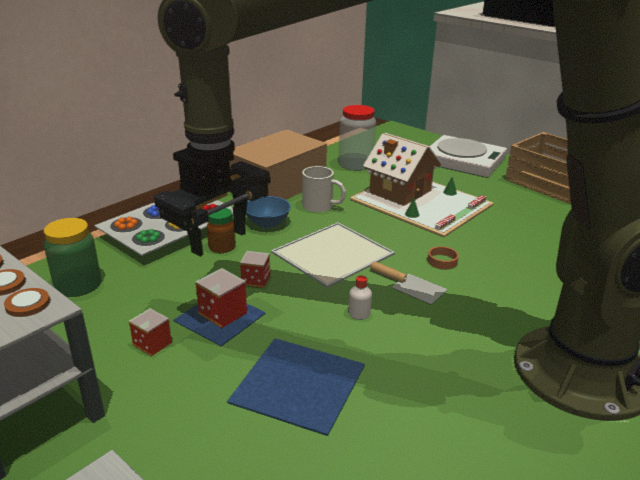

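Emit:
move_arm --pt "8.7 0.2 -0.1 3.2 0 0 0" --pt "8.7 0 0 3.3 0 0 0" --pt "8.7 0 0 3.3 0 0 0" --pt "8.7 0 0 2.0 0 0 0" --pt "8.7 0 0 1.3 0 0 0"

```text
time_s: 3.88
tool_pos: [0.555, 0.3132, 0.0556]
tool_rot: [180.0, 0.1, 1.4]
force: [0.1, -0.1, -0.3]
grip_width: 0.0869
```

Emit:
move_arm --pt "8.7 0 0 0 0 0 0" --pt "5.5 0 0 0 0 0 0" --pt "5.5 0 0 0 0 0 0" --pt "5.5 0 0 0 0 0 0" --pt "5.5 0 0 0 0 0 0" --force 25

```text
time_s: 4.3
tool_pos: [0.557, 0.3128, 0.0585]
tool_rot: [-179.9, -0.1, 1.2]
force: [0.6, -3.2, 1.6]
grip_width: 0.0678
```

Emit:
move_arm --pt "5.5 0 0 0 0 0 0" --pt "5.5 0 0 0 0 0 0"

```text
time_s: 4.47
tool_pos: [0.557, 0.3118, 0.058]
tool_rot: [-180.0, -0.1, 1.2]
force: [-0.6, -1.7, 6.4]
grip_width: 0.0621
```

Emit:
move_arm --pt "5.5 0 0 -1.5 0 0 0" --pt "5.5 0 0 -2.5 0 0 0" --pt "5.5 0 0 -3 0 0 0" --pt "5.5 0 0 -3 0 0 0" --pt "5.5 0 0 -3 0 0 0"

```text
time_s: 4.88
tool_pos: [0.5553, 0.3122, 0.1873]
tool_rot: [180.0, 0.1, 1.2]
force: [0.1, 1.1, -2.1]
grip_width: 0.0617
```

Emit:
move_arm --pt "5.5 0 0 -3 0 0 0" --pt "5.5 0 0 -2 0 0 0" --pt "5.5 0 0 0 0 0 0"

```text
time_s: 5.13
tool_pos: [0.558, 0.3135, 0.2418]
tool_rot: [-179.7, -0.4, 1.2]
force: [0.8, 1.2, -0.3]
grip_width: 0.062
```

```bash
python3 - <<'E'
from h import *
o=env.get_obs();print(o["time_s"],o["qpos"].round(1),o["tool_pos"].round(4),o["tool_rot"].round(1),o["grip_width"])
c=cam("side");cv2.imwrite("pics/s2.png",c["img"][:,:,::-1])
E
```

```text
5.1333 [ -55.7   18.2   30.3   86.7   -9.4   77.1 -113.4] [0.558  0.3135 0.2418] [-179.7   -0.4    1.2] 0.06197492039461414
```

View pics/s2.png

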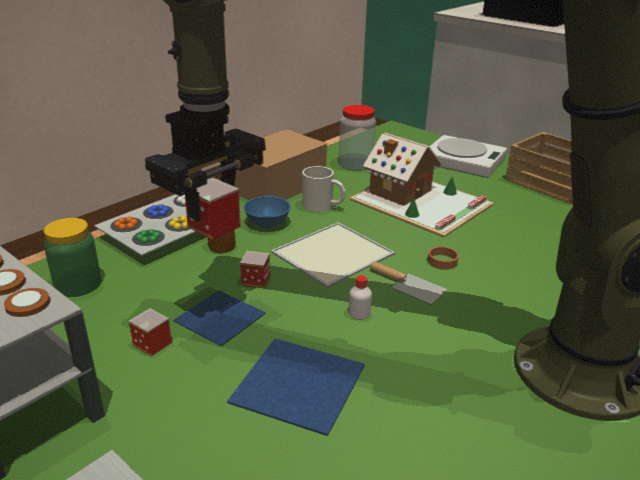

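Emit:
move_arm --pt "5.5 0 2 0 0 0 0" --pt "5.5 0 3.5 0 0 0 0" --pt "5.5 0 3.5 0 0 0 0" --pt "5.5 0 3.5 0 0 0 0" --pt "5.5 0 3.5 0 0 0 0"

```text
time_s: 5.6
tool_pos: [0.5577, 0.15, 0.2339]
tool_rot: [179.9, 0.2, 1.2]
force: [0.5, -0.2, -1.8]
grip_width: 0.0619
```

Emit:
move_arm --pt "5.5 0 3.5 0 0 0 0" --pt "5.5 0 3.5 0 0 0 0" --pt "5.5 0 3.5 0 0 0 0" --pt "5.5 0 3 0 0 0 0" --pt "5.5 0 1.5 0 0 0 0"

```text
time_s: 6.02
tool_pos: [0.5605, -0.0037, 0.2344]
tool_rot: [179.9, 0.2, 0.8]
force: [-0.0, -0.7, -1.9]
grip_width: 0.062
```

Emit:
move_arm --pt "5.5 0 0 0 0 0 -0.12" --pt "5.5 0 0 0 0 0 -0.12" --pt "5.5 0 0 0 0 0 -0.12" --pt "5.5 0 0 0 0 0 -0.12" --pt "5.5 0 0 0 0 0 -0.12"

```text
time_s: 6.43
tool_pos: [0.5608, 0.0019, 0.234]
tool_rot: [-179.9, 0.2, 35.9]
force: [-0.3, -0.1, -1.9]
grip_width: 0.0616
```

Emit:
move_arm --pt "5.5 0 0 0 0 0 -0.12" --pt "5.5 0 0 0 0 0 -0.12" --pt "5.5 0 0 0 0 0 -0.12" --pt "5.5 0 0 0 0 0 -0.12" --pt "5.5 0 0 0 0 0 -0.12"

```text
time_s: 6.85
tool_pos: [0.5608, 0.0019, 0.2339]
tool_rot: [-179.8, 0.1, 70.3]
force: [-0.3, -0.8, -2.7]
grip_width: 0.0615
```

Emit:
move_arm --pt "5.5 0 0 0 0 0 -0.12" --pt "5.5 0 0 0 0 0 -0.12" --pt "5.5 0 0 0 0 0 -0.12"

```text
time_s: 7.1
tool_pos: [0.5608, 0.002, 0.2339]
tool_rot: [-179.8, 0.0, 90.9]
force: [-0.2, 0.0, -1.4]
grip_width: 0.062
```

```bash
python3 - <<'E'
from h import *
o=env.get_obs();print(o["time_s"],o["qpos"].round(1),o["tool_pos"].round(4),o["tool_rot"].round(1),o["grip_width"])
E
```

```text
7.1 [-32.1   8.6  32.4  98.1  -4.7  75.    2.2] [0.5608 0.002  0.2339] [-179.8    0.    90.9] 0.06203942014541427
```

Emit:
move_arm --pt "5.5 0 0 3 0 0 0" --pt "5.5 0 0 2.5 0 0 0" --pt "5.5 0 0 2.5 0 0 0" --pt "5.5 0 0 0 0 -0.12 0" --pt "5.5 0 0 0 0 -0.12 0"

```text
time_s: 7.52
tool_pos: [0.5598, -0.0021, 0.1536]
tool_rot: [-179.7, 14.2, 90.3]
force: [-0.0, 0.7, -2.1]
grip_width: 0.0619
```

Emit:
move_arm --pt "5.5 0 0 0 0 -0.12 0" --pt "5.5 0 0 0 0 -0.12 0" --pt "5.5 0 0 0 0 -0.12 0" --pt "5.5 0 0 0 0 -0.12 0" --pt "5.5 0 0 0 0 -0.12 0"

```text
time_s: 7.93
tool_pos: [0.5615, 0.0028, 0.1553]
tool_rot: [-179.9, 48.4, 90.8]
force: [0.2, 0.1, -1.9]
grip_width: 0.0615
```

```bash
python3 - <<'E'
from h import *
o=env.get_obs();print(o["time_s"],o["qpos"].round(1),o["tool_pos"].round(4),o["tool_rot"].round(1),o["grip_width"])
c=cam("side");cv2.imwrite("pics/s3.png",c["img"][:,:,::-1])
E
```

```text
7.9333 [-53.8  27.5  32.8 101.3  30.8  77.2 -33.8] [0.5615 0.0028 0.1553] [-179.9   48.4   90.8] 0.061516443112333445
```

View pics/s3.png

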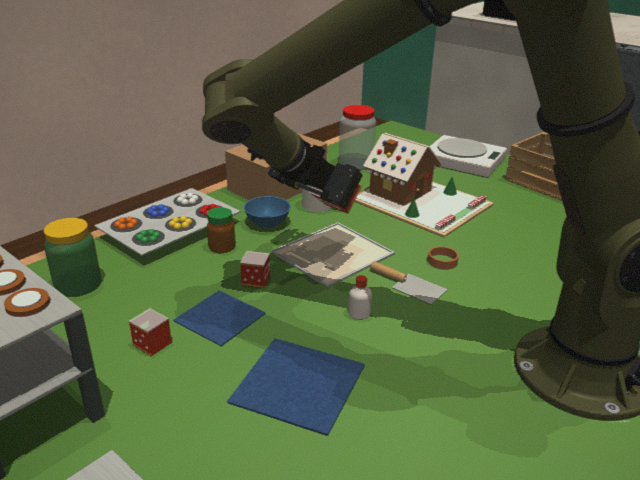

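Emit:
move_arm --pt "5.5 0 0 0 0 -0.12 0" --pt "5.5 0 0 0 0 -0.12 0" --pt "5.5 0 0 0 0 -0.12 0" --pt "5.5 0 0 0 0 -0.06 0" --pt "5.5 0 0 0 0 0 0"

```text
time_s: 8.4
tool_pos: [0.5604, 0.0029, 0.1519]
tool_rot: [-178.3, 72.3, 92.3]
force: [-0.1, 1.3, -2.0]
grip_width: 0.0619
```

```bash
python3 - <<'E'
from h import *
o=env.get_obs();print(o["time_s"],o["qpos"].round(1),o["tool_pos"].round(4),o["tool_rot"].round(1),o["grip_width"])
c=cam("side");cv2.imwrite("pics/s4.png",c["img"][:,:,::-1])
c=cam("top");crop(c,270,150,430,310,3.6,"pics/t4.png")
E
```

```text
8.4 [-59.2  42.7  34.1  98.6  39.2  86.  -42.1] [0.5604 0.0029 0.1519] [-178.3   72.3   92.3] 0.06190146272131436
```

View pics/s4.png

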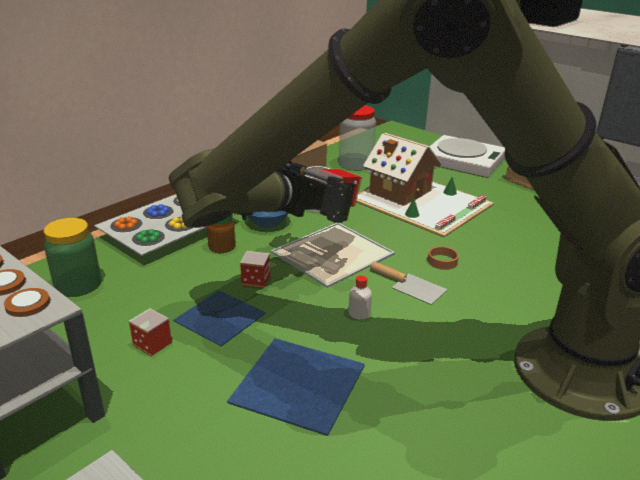

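View pics/t4.png

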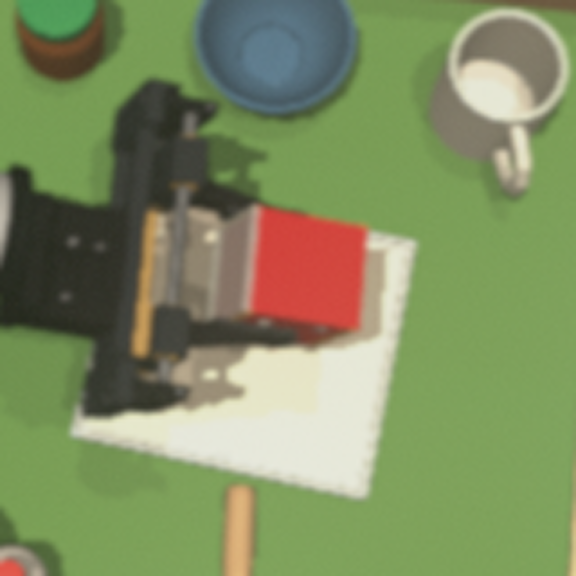

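Emit:
move_arm --pt "5.5 0 0 0 0 -0.1 0" --pt "5.5 0 0 0 0 -0.1 0" --pt "5.5 0 0 0 0 -0.1 0" --pt "5.5 0 0 0 0 -0.1 0" --pt "5.5 0 0 0 0 -0.1 0"

```text
time_s: 8.92
tool_pos: [0.563, 0.0019, 0.1575]
tool_rot: [0.6, 79.3, -88.9]
force: [-0.9, -0.4, -0.9]
grip_width: 0.0618
```

```bash
cat > look.py <<'E'
import sys
from h import *
i=sys.argv[1]
o=env.get_obs();print(o["time_s"],o["qpos"].round(1),o["tool_pos"].round(4),o["tool_rot"].round(1),o["grip_width"].round(4))
c=cam("side");cv2.imwrite(f"pics/s{i}.png",c["img"][:,:,::-1])
t=cam("top")
a=cv2.resize(c["img"][130:300,170:420,::-1],None,fx=1.56,fy=1.56)
b=cv2.resize(t["img"][150:320,270:430,::-1],None,fx=1.56,fy=1.56)
a=cv2.resize(c["img"][130:300,150:420,::-1],(476,300),interpolation=cv2.INTER_CUBIC);b=cv2.resize(t["img"][150:310,270:430,::-1],(300,300),interpolation=cv2.INTER_CUBIC)
cv2.imwrite(f"pics/p{i}.png",np.hstack([a,b]))
E
python3 look.py 5
```

```text
Traceback (most recent call last):
  File "look.py", line 4, in <module>
    o=env.get_obs();print(o["time_s"],o["qpos"].round(1),o["tool_pos"].round(4),o["tool_rot"].round(1),o["grip_width"].round(4))
                                                                                                       ^^^^^^^^^^^^^^^^^^^^^
AttributeError: 'float' object has no attribute 'round'
```

```bash
sed -i 's/o\["grip_width"\].round(4)/o["grip_width"]/' look.py
python3 look.py 5
```

```text
8.9167 [-61.4  61.9  36.6  94.7  46.7  96.7 -47.9] [0.563  0.0019 0.1575] [  0.6  79.3 -88.9] 0.061845972772053094
```

View pics/p5.png

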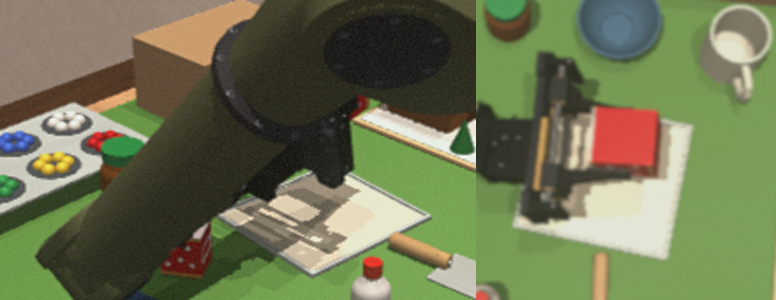

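View pics/s5.png

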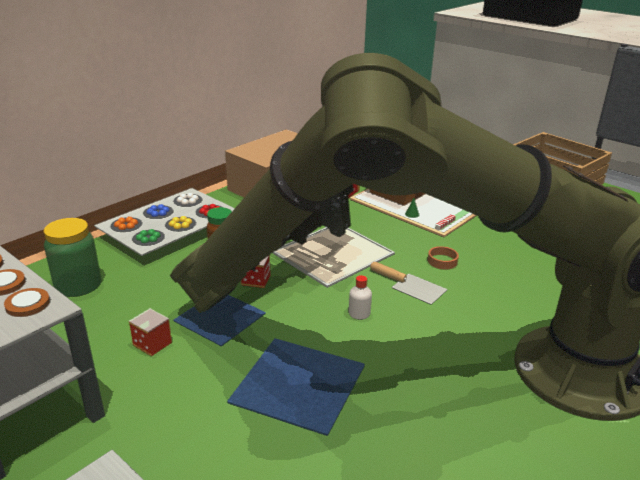

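Emit:
move_arm --pt "5.5 0 2.5 0 0 0 0" --pt "5.5 0 -2.5 0 0 0 0" --pt "5.5 0 2.5 0 0 0 0" --pt "5.5 0 -2.5 0 0 0 0" --pt "5.5 0 0 0 0 0 0" --force 35

```text
time_s: 9.43
tool_pos: [0.5608, 0.0014, 0.1579]
tool_rot: [0.6, 79.6, -89.1]
force: [0.1, 0.6, -2.5]
grip_width: 0.0617
```

```bash
python3 look.py 6
```

```text
9.4333 [-61.4  61.6  36.5  94.9  46.5  96.7 -47.9] [0.5608 0.0014 0.1579] [  0.6  79.6 -89.1] 0.061697679233743676
```

View pics/p6.png

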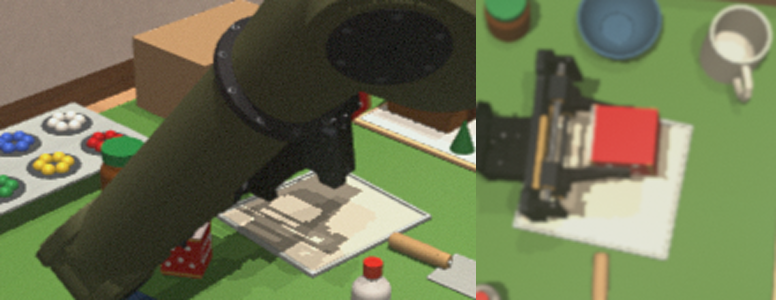

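Emit:
move_arm --pt "5.5 0 0 3.5 0 0 0" --pt "5.5 0 0 -3.5 0 0 0" --pt "5.5 0 0 3.5 0 0 0" --pt "5.5 0 0 -3.5 0 0 0" --pt "5.5 0 0 0 0 0 0"

```text
time_s: 9.95
tool_pos: [0.5635, 0.0047, 0.1566]
tool_rot: [0.4, 79.5, -88.9]
force: [-0.4, 1.8, -2.2]
grip_width: 0.0617
```

```bash
python3 look.py 7
```

```text
9.95 [-61.5  61.8  36.4  94.5  46.6  96.7 -47.8] [0.5635 0.0047 0.1566] [  0.4  79.5 -88.9] 0.06168709533012741
```

View pics/p7.png

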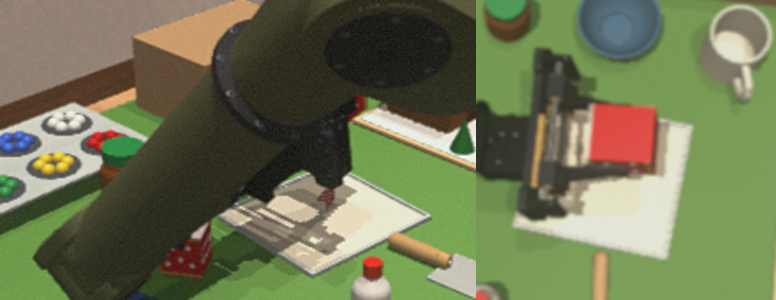

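A striped piece has appeared at crop (327,196), side pixel (335,241). I'll hold still briefly and check that it rests on the sheet.

Emit:
move_arm --pt "5.5 0 0 0 0 0 0" --pt "5.5 0 0 0 0 0 0" --pt "5.5 0 0 0 0 0 0"

```text
time_s: 10.3
tool_pos: [0.5625, 0.0015, 0.1572]
tool_rot: [0.2, 79.2, -89.3]
force: [0.5, 0.2, -2.4]
grip_width: 0.0618
```

```bash
python3 look.py 8; python3 - <<'E'
from h import *
c=cam("side");crop(c,270,200,400,290,6,"pics/c8.png");print(onz(c,335,241,.0095))
E
```

```text
10.3 [-61.4  62.   36.6  94.8  46.7  96.7 -47.9] [0.5625 0.0015 0.1572] [  0.2  79.2 -89.3] 0.061837421306208104
[ 0.57276112 -0.02998407  0.0095    ]
```

View pics/c8.png

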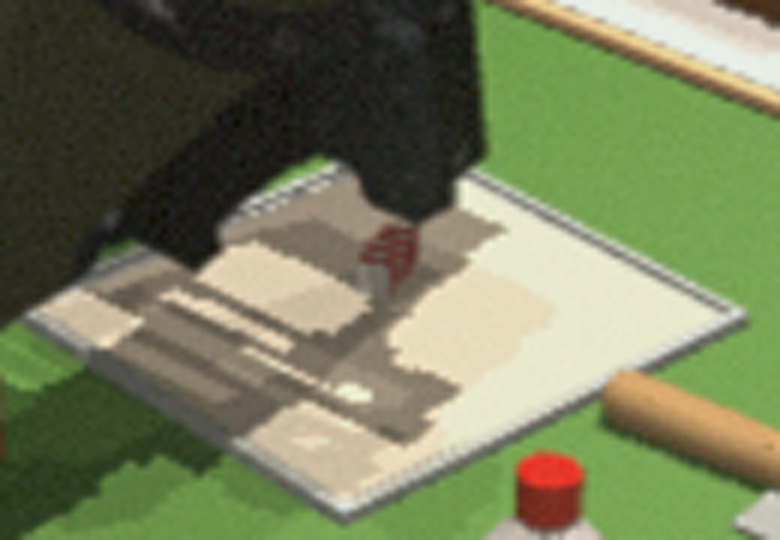

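The candy lies on the sheet, about (0.57, -0.03). Now back upright.

Emit:
move_arm --pt "5.5 0 0 0 0 0.12 0" --pt "5.5 0 0 0 0 0.12 0" --pt "5.5 0 0 0 0 0.12 0" --pt "5.5 0 0 0 0 0.12 0" --pt "5.5 0 0 0 0 0.12 0"

```text
time_s: 10.87
tool_pos: [0.5626, 0.0031, 0.1565]
tool_rot: [180.0, 66.1, 90.6]
force: [-0.8, -0.4, -2.2]
grip_width: 0.0615
```

Emit:
move_arm --pt "5.5 0 0 0 0 0.12 0" --pt "5.5 0 0 0 0 0.12 0" --pt "5.5 0 0 0 0 0.12 0" --pt "5.5 0 0 0 0 0.12 0" --pt "5.5 0 0 0 0 0.12 0"

```text
time_s: 11.28
tool_pos: [0.5623, 0.0023, 0.1574]
tool_rot: [179.9, 31.8, 90.6]
force: [-0.1, -0.3, -1.6]
grip_width: 0.0619
```

Emit:
move_arm --pt "5.5 0 0 0 0 0.12 0" --pt "5.5 0 0 0 0 0.12 0" --pt "5.5 0 0 0 0 0.12 0" --pt "5.5 0 0 0 0 0.12 0" --pt "5.5 0 0 0 0 0.08 0"

```text
time_s: 11.7
tool_pos: [0.5621, -0.0009, 0.1578]
tool_rot: [179.9, -0.3, 90.3]
force: [-0.3, -0.4, -1.5]
grip_width: 0.062
```

Emit:
move_arm --pt "5.5 0 0 -3 0 0 0" --pt "5.5 0 0 -3 0 0 0" --pt "5.5 0 0 0 0 0 0"

```text
time_s: 11.95
tool_pos: [0.5646, 0.0001, 0.222]
tool_rot: [179.6, -0.0, 90.4]
force: [0.4, 0.2, -0.5]
grip_width: 0.062
```

```bash
python3 look.py 9
```

```text
11.95 [-31.1   9.   31.6  99.   -5.   73.    2. ] [5.646e-01 1.000e-04 2.220e-01] [179.6  -0.   90.4] 0.06196453606691584
```

View pics/p9.png

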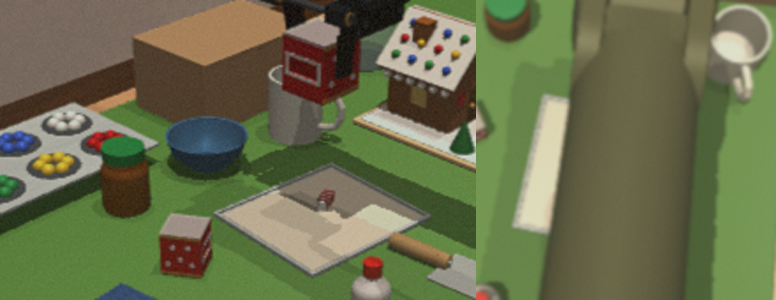

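The candy stick lies near the middle of the sheet (crop 325,198) and the tin is empty. It can stand on the coaster at this yaw, so I carry it straight over.

Emit:
move_arm --pt "5.5 3.5 -0.12 0 0 0 0" --pt "5.5 3.5 -0.12 0 0 0 0" --pt "5.5 3.5 -0.12 0 0 0 0" --pt "5.5 3.5 -0.12 0 0 0 0" --pt "5.5 3.5 -0.12 0 0 0 0"

```text
time_s: 12.47
tool_pos: [0.553, 0.1781, 0.2145]
tool_rot: [-179.8, 0.1, 90.6]
force: [0.2, -0.2, -1.4]
grip_width: 0.0616
```

Emit:
move_arm --pt "5.5 3.5 -0.12 0 0 0 0" --pt "5.5 3.5 -0.12 0 0 0 0" --pt "5.5 3.5 -0.12 0 0 0 0" --pt "5.5 3.5 -0.12 0 0 0 0" --pt "5.5 0 0 0 0 0 0"

```text
time_s: 12.88
tool_pos: [0.5439, 0.3267, 0.2135]
tool_rot: [-179.7, -0.1, 91.3]
force: [-0.6, 2.4, -1.1]
grip_width: 0.0619
```

Emit:
move_arm --pt "5.5 0 0 3 0 0 0" --pt "5.5 0 0 3 0 0 0" --pt "5.5 0 0 3 0 0 0" --pt "5.5 0 0 3 0 0 0" --pt "5.5 0 0 0 0 0 0"

```text
time_s: 13.3
tool_pos: [0.5429, 0.3136, 0.0879]
tool_rot: [-179.3, 0.5, 90.6]
force: [-1.4, -0.8, -2.5]
grip_width: 0.0619
```

```bash
python3 look.py 10
```

```text
13.3 [-48.1  23.8  19.5  96.6  -8.6  62.1 -25.4] [0.5429 0.3136 0.0879] [-179.3    0.5   90.6] 0.06185785158124588
```

View pics/s10.png

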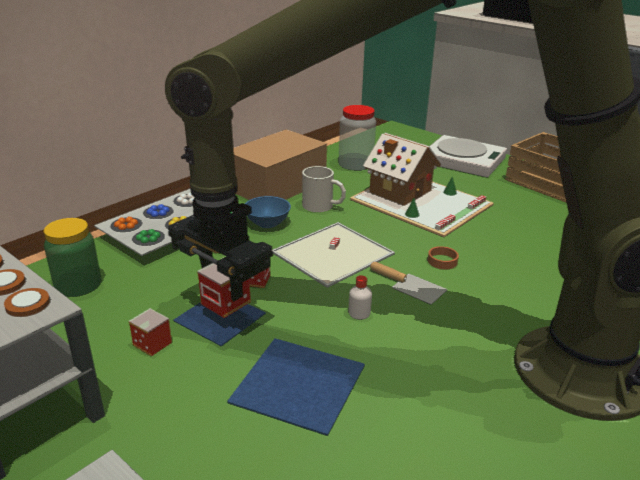

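Emit:
move_arm --pt "5.5 0.1 1.0 0.8 0 0 0" --pt "5.5 0 0 0.8 0 0 0" --pt "5.5 0 0 0.5 0 0 0" --pt "5.5 0 0 0 0 0 0"

```text
time_s: 13.73
tool_pos: [0.5579, 0.318, 0.0753]
tool_rot: [-179.9, 0.0, 90.6]
force: [0.5, 0.1, -1.7]
grip_width: 0.0622
```

Emit:
move_arm --pt "5.5 0 0 0 0 0 0" --pt "5.5 0 0 0 0 0 0"

```text
time_s: 13.9
tool_pos: [0.5584, 0.3185, 0.0763]
tool_rot: [180.0, -0.0, 90.6]
force: [-0.0, -0.1, -0.5]
grip_width: 0.0618
```

Emit:
move_arm --pt "5.5 -0.2 -0.4 0.6 0 0 0" --pt "5.5 0 0 0.5 0 0 0" --pt "5.5 0 0 0 0 0 0" --pt "5.5 0 0 0 0 0 0"

```text
time_s: 14.23
tool_pos: [0.5539, 0.316, 0.064]
tool_rot: [-179.9, 0.0, 90.6]
force: [1.5, 0.4, -1.6]
grip_width: 0.0619
```

Emit:
move_arm --pt "5.5 0 0 0.3 0 0 0" --pt "5.5 0 0 0.2 0 0 0" --pt "5.5 0 0 0 0 0 0" --pt "5.5 0 0 0 0 0 0"

```text
time_s: 14.57
tool_pos: [0.5544, 0.3161, 0.0594]
tool_rot: [-180.0, 0.0, 90.6]
force: [0.2, 0.3, -1.2]
grip_width: 0.0616
```

Emit:
move_arm --pt "5.5 0 0 0.15 0 0 0" --pt "5.5 0 0 0 0 0 0" --pt "5.5 0 0 0 0 0 0"

```text
time_s: 14.82
tool_pos: [0.5545, 0.3162, 0.0581]
tool_rot: [180.0, -0.0, 90.6]
force: [0.5, -0.4, -2.3]
grip_width: 0.0621
```

Emit:
move_arm --pt "5.5 0 0 0.15 0 0 0" --pt "5.5 0 0 0 0 0 0" --pt "5.5 0 0 0 0 0 0"

```text
time_s: 15.07
tool_pos: [0.5546, 0.3162, 0.0581]
tool_rot: [-180.0, -0.0, 90.6]
force: [-3.8, -1.6, 6.5]
grip_width: 0.0619
```

Contact; release.

Emit:
move_arm --pt "6.6 0 0 0 0 0 0" --pt "8.7 0 0 0 0 0 0" --pt "8.7 0 0 0 0 0 0" --pt "8.7 0 0 0 0 0 0" --pt "8.7 0 0 0 0 0 0"

```text
time_s: 15.48
tool_pos: [0.5545, 0.3162, 0.0564]
tool_rot: [-180.0, 0.0, 90.6]
force: [-0.4, 0.1, 0.8]
grip_width: 0.0833
```

Emit:
move_arm --pt "8.7 0 0 -1 0 0 0" --pt "8.7 0 0 -2 0 0 0" --pt "8.7 0 0 -3.5 0 0 0" --pt "8.7 0 0 -3.5 0 0 0" --pt "8.7 0 0 -3.5 0 0 0"

```text
time_s: 15.9
tool_pos: [0.5543, 0.3159, 0.1936]
tool_rot: [180.0, 0.0, 90.6]
force: [-0.3, 0.7, 0.5]
grip_width: 0.0871
```

Emit:
move_arm --pt "8.7 0 0 -3 0 0 0" --pt "8.7 0 0 0 0 0 0"

```text
time_s: 16.07
tool_pos: [0.5579, 0.3177, 0.2304]
tool_rot: [179.4, -0.4, 90.6]
force: [1.6, 1.2, 0.5]
grip_width: 0.0868
```

```bash
python3 look.py 11; python3 - <<'E'
from h import *
t=cam("top");c=cam("side")
a=cv2.resize(t["img"][180:340,150:420,::-1],None,fx=2.9,fy=2.9,interpolation=cv2.INTER_CUBIC);cv2.imwrite("pics/t11.png",a)
crop(c,160,220,420,340,3,"pics/c11.png")
crop(t,305,220,375,270,11,"pics/candy.png")
E
```

```text
16.0667 [-48.7  17.7  20.9  87.2  -6.5  75.5 -26.6] [0.5579 0.3177 0.2304] [179.4  -0.4  90.6] 0.08680880267361704
```

View pics/t11.png

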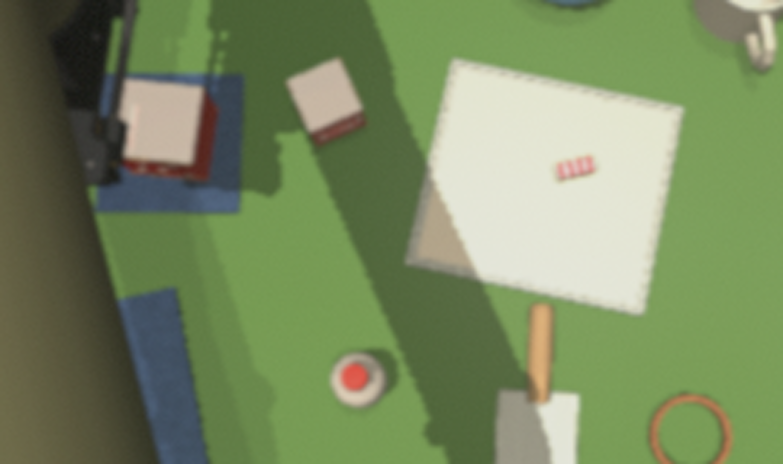

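View pics/c11.png

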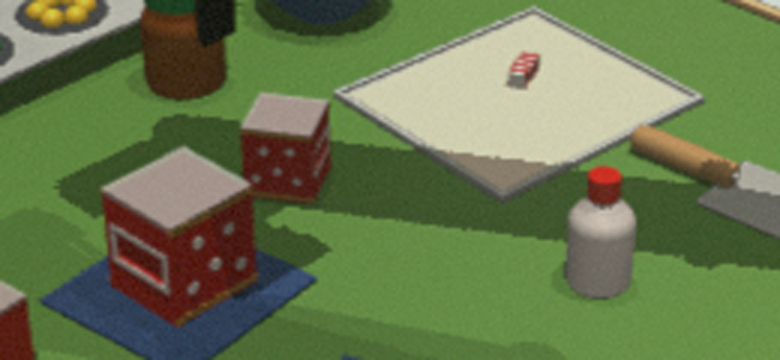

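The tin stands upright on the coaster, and the candy lies flat on the sheet at top pixel (348,238). Measuring it.

```bash
cat > candy.py <<'E'
from h import *
t=cam("top")
r=t["img"][220:260,310:385].astype(int)
m=np.zeros((480,640),np.uint8); s=(r[...,0]-r[...,1]>22); m[220:260,310:385]=s
m=cv2.morphologyEx(m,cv2.MORPH_CLOSE,np.ones((5,5)))
rc,k=quad(t,m,.013);print("top",rc,cv2.boundingRect(k))
c=cam("side")
r=c["img"].astype(int); m=np.zeros((480,640),np.uint8);m[225:260,315:360]=(r[...,0]-r[...,1]>40)[225:260,315:360]
m=cv2.morphologyEx(m,cv2.MORPH_CLOSE,np.ones((5,5)))
rc,k=quad(c,m,.011);print("side",rc,cv2.boundingRect(k))
E
python3 candy.py
```

```text
top ((568.3359375, -21.883153915405273), (14.938878059387207, 30.765472412109375), 16.148059844970703) (342, 234, 13, 8)
side ((573.6956787109375, -28.905864715576172), (15.229536056518555, 28.552091598510742), 21.652915954589844) (330, 237, 10, 8)
```

View pics/candy.png

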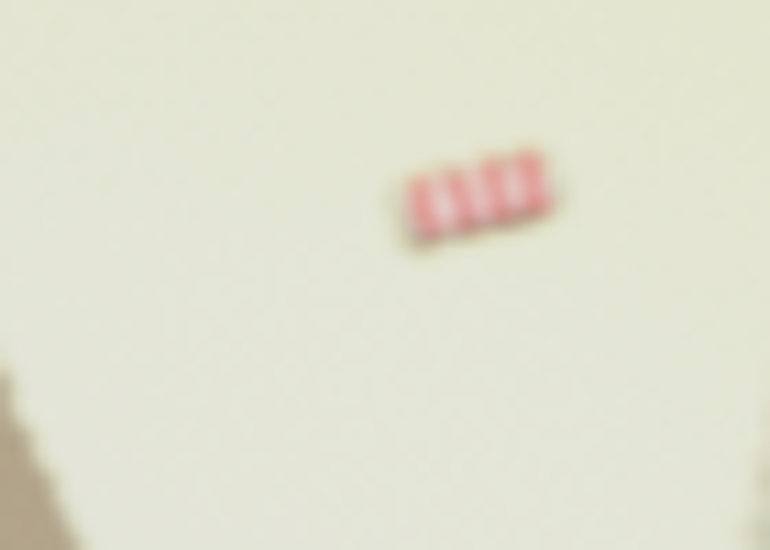

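```bash
python3 - <<'E'
from h import *
t=cam("top");c=cam("side")
A=onz(t,305+398/11,220+214/11,.0135);B=onz(t,305+557/11,220+184/11,.0135)
print(A,B,np.linalg.norm(A-B),(A+B)/2,np.degrees(np.arctan2(*(A-B)[[1,0]])))
o1,d1=ray(t,305+478/11,220+198/11);o2,d2=ray(c,334.3,243.3)
s=np.linalg.lstsq(np.stack([d1,-d2],1),o2-o1,rcond=None)[0];print(o1+d1*s[0],o2+d2*s[1])
crop(c,310,225,365,262,14,"pics/cs.png")
E
```

```text
[ 0.56098351 -0.00617594  0.0135    ] [ 0.57161817 -0.04011813  0.0135    ] 0.03556919853106611 [ 0.56630084 -0.02314704  0.0135    ] 107.3966544383661
[ 0.56767874 -0.02349858  0.00810916] [ 0.56860915 -0.0228483   0.00827382]
```

View pics/cs.png

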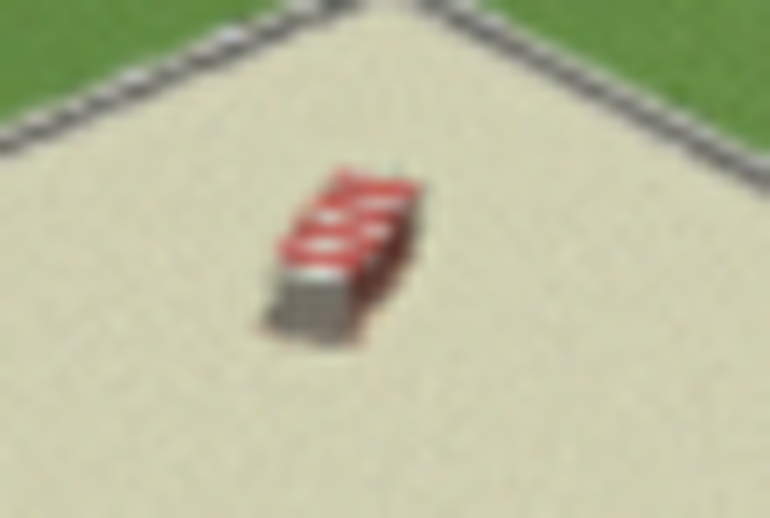

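Emit:
move_arm --pt "6 -3.4 0.1 0 0 0 -0.06" --pt "6 -3.4 0.1 0 0 0 -0.06" --pt "6 -3.4 0.1 0 0 0 -0.06" --pt "6 -3.4 0.1 0 0 0 -0.06" --pt "6 -3.4 0.1 0 0 0 -0.05"

```text
time_s: 16.88
tool_pos: [0.5809, 0.1473, 0.2209]
tool_rot: [-179.9, -0.0, 107.4]
force: [1.1, -0.1, -0.0]
grip_width: 0.0635
```

Emit:
move_arm --pt "6 -3.3 0 0 0 0 0" --pt "6 -3.3 0 0 0 0 0" --pt "6 -3.3 0 0 0 0 0" --pt "6 -3.3 0 0 0 0 0" --pt "6 -3.3 0 0 0 0 0"

```text
time_s: 17.3
tool_pos: [0.6301, -0.0103, 0.2209]
tool_rot: [-179.9, -0.0, 107.2]
force: [0.0, 0.1, 1.0]
grip_width: 0.0603
```

Emit:
move_arm --pt "4 0 0 2.5 0 0 0" --pt "4 0 0 2.5 0 0 0" --pt "4 0 0 2.5 0 0 0" --pt "4 0 0 0 0 0 0" --pt "4 0 0 0 0 0 0"

```text
time_s: 17.72
tool_pos: [0.6289, -0.0086, 0.1449]
tool_rot: [-179.8, -0.0, 107.2]
force: [-0.0, 0.5, -0.0]
grip_width: 0.0411
```

```bash
cat > goto.py <<'E'
import sys
from h import *
from scipy.spatial.transform import Rotation as R
x,y,z,yaw=map(float,sys.argv[1:5])
o=env.get_obs();Rc=R.from_euler("xyz",o["tool_rot"],degrees=True)
d=Rc.inv().apply(np.array([x,y,z])-o["tool_pos"])*100
w=(Rc.inv()*R.from_euler("xyz",[180,0,yaw],degrees=True)).as_rotvec()
print(o["tool_pos"].round(4),o["tool_rot"].round(1),"shift cm",d.round(2),"turn",w.round(3))
E
python3 goto.py .5675 -.023 .031 107
```

```text
[ 0.6289 -0.0086  0.1449] [-179.8   -0.   107.2] shift cm [ 0.43 -6.24 11.42] turn [-0.004 -0.001  0.003]
```

Emit:
move_arm --pt "4 0.2 -3.1 0.5 0 0 0" --pt "4 0.2 -3.1 1 0 0 0" --pt "4 0 0 3.0 0 0 0" --pt "4 0 0 2.5 0 0 0" --pt "4 0 0 0 0 0 0"

```text
time_s: 18.13
tool_pos: [0.5674, -0.0229, 0.0744]
tool_rot: [-179.7, -0.1, 107.2]
force: [-0.7, 0.5, -0.5]
grip_width: 0.04
```

Emit:
move_arm --pt "4 0 0 0 0 0 0"

```text
time_s: 18.22
tool_pos: [0.5701, -0.0231, 0.0775]
tool_rot: [-180.0, 0.0, 107.2]
force: [-0.0, 0.1, -0.1]
grip_width: 0.0402
```

```bash
python3 goto.py .5675 -.023 .031 107
```

```text
[ 0.5701 -0.0231  0.0775] [-180.     0.   107.2] shift cm [ 0.08 -0.24  4.65] turn [-0.     0.     0.004]
```

Emit:
move_arm --pt "4 0.1 -0.2 1.5 0 0 0" --pt "4 0 0 1.5 0 0 0" --pt "4 0 0 0 0 0 0" --pt "4 0 0 0 0 0 0"

```text
time_s: 18.55
tool_pos: [0.5688, -0.0228, 0.0482]
tool_rot: [179.9, 0.0, 107.2]
force: [0.5, 0.8, 0.2]
grip_width: 0.0403
```

```bash
python3 goto.py .5675 -.023 .031 107; python3 - <<'E'
from h import *
c=cam("side");crop(c,270,170,400,265,6,"pics/g1.png")
E
```

```text
[ 0.5688 -0.0228  0.0482] [179.9   0.  107.2] shift cm [ 0.02 -0.14  1.72] turn [0.002 0.001 0.004]
```

View pics/g1.png

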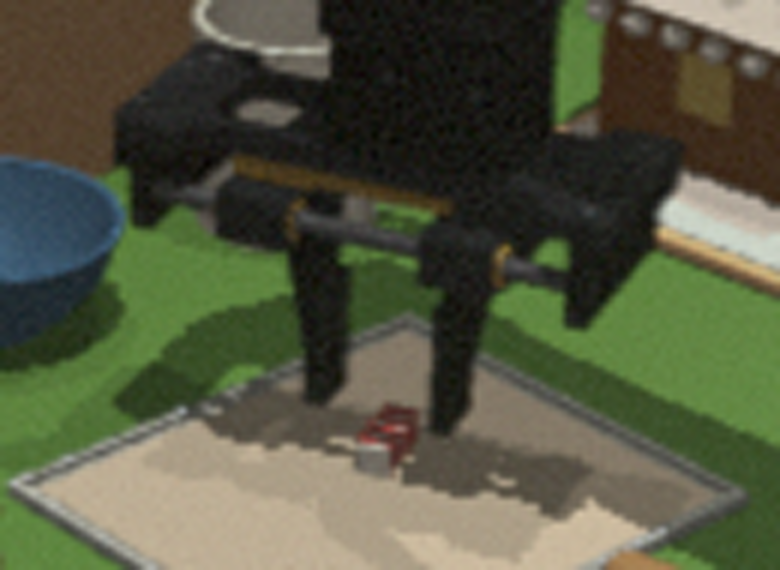

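The jaws straddle the candy (crop 388,440). Finish the descent and grip gently.

Emit:
move_arm --pt "4 0 -0.1 0.9 0 0 0" --pt "4 0 0 0.7 0 0 0" --pt "4 0 0 0 0 0 0" --pt "4 0 0 0 0 0 0"

```text
time_s: 18.93
tool_pos: [0.5661, -0.0232, 0.0301]
tool_rot: [-179.9, -0.0, 107.2]
force: [0.2, -0.4, -0.1]
grip_width: 0.04
```

Emit:
move_arm --pt "0.9 0 0 0 0 0 0" --pt "0.9 0 0 0 0 0 0" --pt "0.9 0 0 0 0 0 0" --pt "0.9 0 0 0 0 0 0" --pt "0.9 0 0 0 0 0 0" --force 15

```text
time_s: 19.35
tool_pos: [0.5667, -0.0231, 0.0307]
tool_rot: [180.0, 0.0, 107.2]
force: [-0.1, -0.5, 0.6]
grip_width: 0.0151
```

Emit:
move_arm --pt "0.9 0 0 0 0 0 0" --pt "0.9 0 0 0 0 0 0" --pt "0.9 0 0 -1.5 0 0 0" --pt "0.9 0 0 -2.5 0 0 0" --pt "0.9 0 0 -3 0 0 0"

```text
time_s: 19.77
tool_pos: [0.5649, -0.0232, 0.0996]
tool_rot: [-179.8, -0.0, 107.2]
force: [0.2, 0.6, -1.2]
grip_width: 0.0128
```

Emit:
move_arm --pt "0.9 0 0 -3 0 0 0.12" --pt "0.9 0 0 -2 0 0 0.12" --pt "0.9 0 0 0 0 0 0.06" --pt "0.9 0 0 0 0 0 0"

```text
time_s: 20.1
tool_pos: [0.5676, -0.0231, 0.1522]
tool_rot: [179.8, -0.0, 89.9]
force: [0.8, 0.9, 0.2]
grip_width: 0.0129
```

```bash
python3 goto.py .439 -.342 .15 90; python3 - <<'E'
from h import *
c=cam("side");crop(c,270,130,400,225,6,"pics/g2.png")
E
```

```text
[ 0.5676 -0.0231  0.1522] [179.8  -0.   89.9] shift cm [-31.91 -12.81   0.16] turn [ 0.003 -0.001 -0.001]
```

View pics/g2.png

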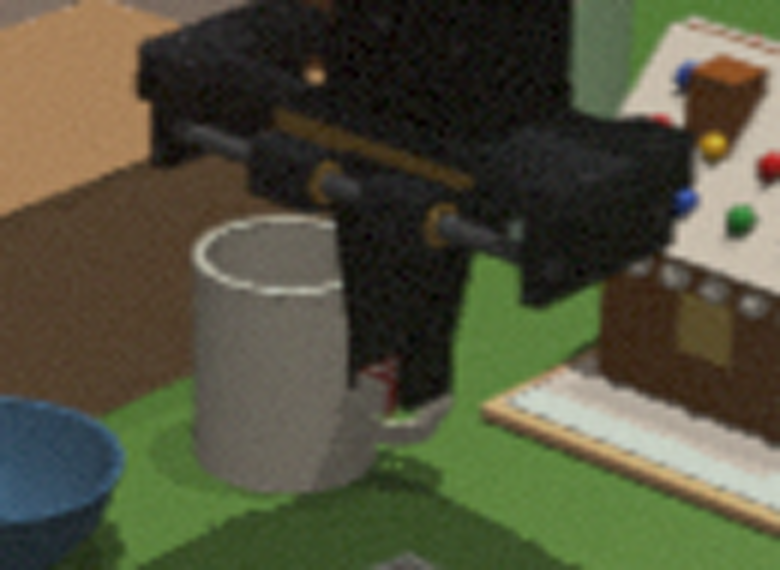

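Emit:
move_arm --pt "0.9 -1 -3 0 0 0 0" --pt "0.9 -2 -3.2 0 0 0 0" --pt "0.9 -2 -3.2 0 0 0 0" --pt "0.9 -2 -3.2 0 0 0 0" --pt "0.9 -3.5 0 0 0 0 0"

```text
time_s: 20.57
tool_pos: [0.4332, -0.1256, 0.1479]
tool_rot: [-179.6, -0.4, 90.3]
force: [0.2, 1.3, -0.1]
grip_width: 0.013
```

Emit:
move_arm --pt "0.9 -3.5 0 0 0 0 0" --pt "0.9 -3.5 0 0 0 0 0" --pt "0.9 -3.5 0 0 0 0 0" --pt "0.9 -3.5 0 0 0 0 0" --pt "0.9 -3.5 0 0 0 0 0"

```text
time_s: 20.98
tool_pos: [0.4397, -0.3042, 0.1496]
tool_rot: [-179.9, -0.1, 90.2]
force: [0.5, 0.0, 0.2]
grip_width: 0.0131
```

Emit:
move_arm --pt "0.9 -2.5 0 0 0 0 0" --pt "0.9 0 0 0 0 0 0" --pt "0.9 0 0 0 0 0 0"

```text
time_s: 21.23
tool_pos: [0.439, -0.3294, 0.1493]
tool_rot: [-179.8, 0.0, 89.9]
force: [-0.3, -0.5, -0.1]
grip_width: 0.0128
```

```bash
python3 goto.py .439 -.342 .036 90; python3 - <<'E'
from h import *
o=env.get_obs();print(o["qpos"].round(1))
c=cam("side");crop(c,370,120,510,235,5.5,"pics/g3.png")
t=cam("top");crop(t,420,250,540,330,6,"pics/g3t.png")
E
```

```text
[ 0.439  -0.3294  0.1493] [-179.8    0.    89.9] shift cm [-1.26  0.03 11.33] turn [-0.003  0.    -0.002]
[ -8.5  13.3  48.2 106.  -10.7  65.5  43.4]
```

View pics/g3.png

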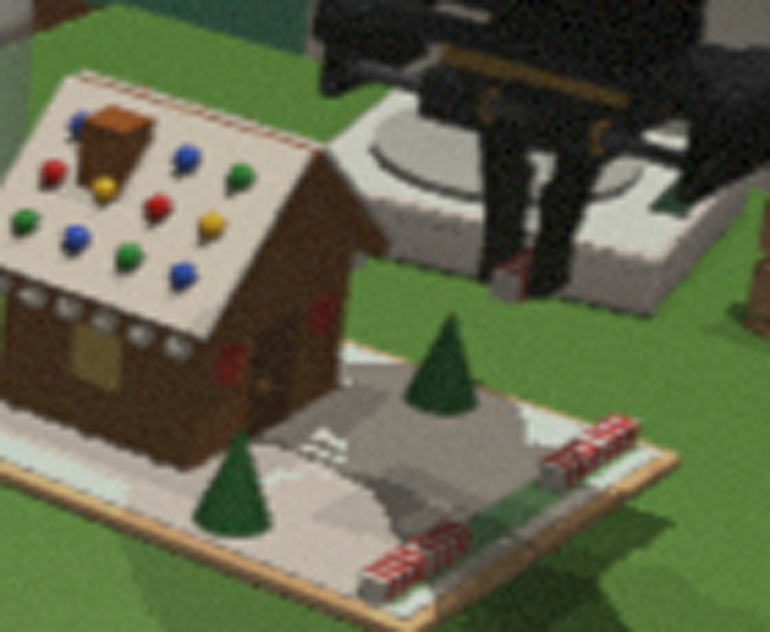

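```bash
python3 - <<'E'
from h import *
c=cam("side")
f=lambda u,v,z:onz(c,370+u/5.5,120+v/5.5,z)
print("outer ends centre",f(376,584,.0145),f(630,428,.0145)); print("inner",f(464,535,.0145),f(556,475,.0145))
E
```

```text
outer ends centre [ 0.43908081 -0.24026226  0.0145    ] [ 0.43631632 -0.44940312  0.0145    ]
inner [ 0.43568673 -0.30451338  0.0145    ] [ 0.43638201 -0.38322362  0.0145    ]
```

View pics/g3t.png

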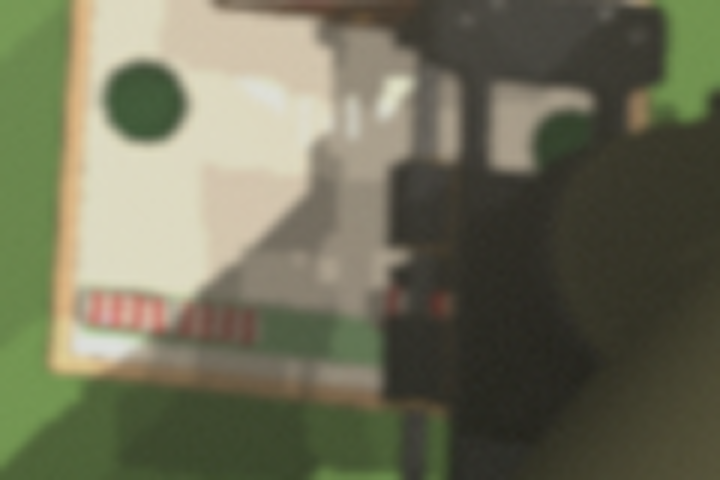

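Both views put the gap at (0.438, -0.343). Descending.

Emit:
move_arm --pt "0.9 -1.3 0 1.5 0 0 0" --pt "0.9 0 0 3 0 0 0" --pt "0.9 0 0 2.5 0 0 0" --pt "0.9 0 0 0 0 0 0" --pt "0.9 0 0 0 0 0 0"

```text
time_s: 21.8
tool_pos: [0.4401, -0.3392, 0.0797]
tool_rot: [-179.9, -0.1, 90.1]
force: [0.1, 0.4, 1.1]
grip_width: 0.0126
```

```bash
python3 goto.py .438 -.343 .0365 90
```

```text
[ 0.4401 -0.3392  0.0797] [-1.799e+02 -1.000e-01  9.010e+01] shift cm [-0.38 -0.2   4.32] turn [-0.003 -0.002  0.002]
```

Emit:
move_arm --pt "0.9 -0.35 -0.2 1.5 0 0 0" --pt "0.9 0 0 1.2 0 0 0" --pt "0.9 0 0 0.6 0 0 0" --pt "0.9 0 0 0 0 0 0" --pt "0.9 0 0 0 0 0 0"

```text
time_s: 22.22
tool_pos: [0.4389, -0.3444, 0.0479]
tool_rot: [180.0, -0.0, 90.0]
force: [0.4, 0.7, 0.1]
grip_width: 0.0128
```

```bash
python3 goto.py .438 -.343 .0365 90; python3 - <<'E'
from h import *
c=cam("side");crop(c,400,160,510,240,6.5,"pics/g4.png")
E
```

```text
[ 0.4389 -0.3444  0.0479] [180.  -0.  90.] shift cm [ 0.14 -0.09  1.14] turn [ 0. -0.  0.]
```

View pics/g4.png

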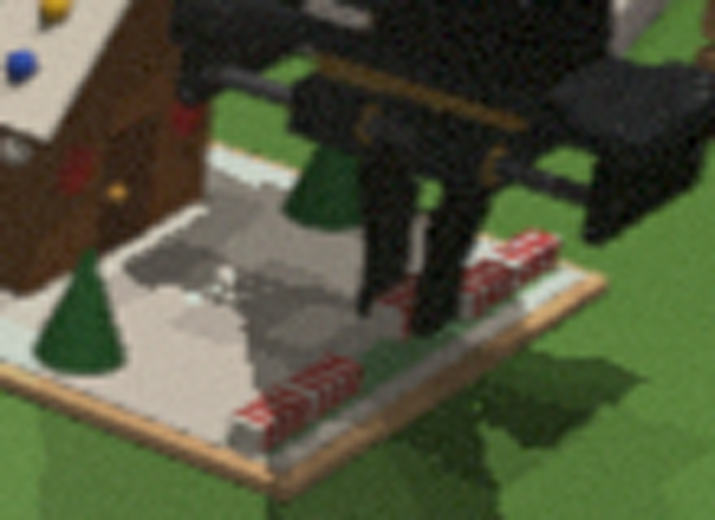

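Lined up over the gap. Last 11 mm in small steps.

Emit:
move_arm --pt "0.9 0.1 -0.1 0.5 0 0 0" --pt "0.9 0 0 0.4 0 0 0" --pt "0.9 0 0 0 0 0 0" --pt "0.9 0 0 0 0 0 0"

```text
time_s: 22.6
tool_pos: [0.4374, -0.3435, 0.0383]
tool_rot: [-180.0, -0.0, 90.0]
force: [1.5, 0.5, -0.4]
grip_width: 0.0127
```

Emit:
move_arm --pt "0.9 0 0 0.12 0 0 0" --pt "0.9 0 0 0 0 0 0" --pt "0.9 0 0 0 0 0 0"

```text
time_s: 22.85
tool_pos: [0.4376, -0.3437, 0.0374]
tool_rot: [180.0, -0.0, 90.0]
force: [-0.8, 0.2, -0.0]
grip_width: 0.0128
```

Emit:
move_arm --pt "0.9 0 0 0.1 0 0 0" --pt "0.9 0 0 0.05 0 0 0" --pt "0.9 0 0 0 0 0 0"

```text
time_s: 23.1
tool_pos: [0.4375, -0.3436, 0.0358]
tool_rot: [-180.0, -0.0, 90.0]
force: [0.3, -0.3, -0.1]
grip_width: 0.0127
```

Emit:
move_arm --pt "1.5 0 0 0 0 0 0" --pt "2.0 0 0 0 0 0 0" --pt "3.0 0 0 0 0 0 0" --pt "3.0 0 0 0 0 0 0" --pt "3.0 0 0 0 0 0 0"

```text
time_s: 23.52
tool_pos: [0.4376, -0.3437, 0.0359]
tool_rot: [180.0, -0.0, 90.0]
force: [-0.1, 0.1, -0.2]
grip_width: 0.0281
```

Emit:
move_arm --pt "3.0 0 0 -1 0 0 0" --pt "3.0 0 0 -2 0 0 0" --pt "3.0 0 0 -3 0 0 0" --pt "3.0 0 0 -3 0 0 0" --pt "3.0 0 0 -3 0 0 0"

```text
time_s: 23.93
tool_pos: [0.4371, -0.3439, 0.1577]
tool_rot: [-180.0, 0.0, 90.0]
force: [0.8, -0.4, -0.4]
grip_width: 0.03
```

Emit:
move_arm --pt "3.0 3.5 0 -2 0 0 0" --pt "3.0 3.5 0 -1 0 0 0" --pt "3.0 3.5 0 0 0 0 0" --pt "3.0 3.5 0 0 0 0 0" --pt "3.0 3.5 0 0 0 0 0"

```text
time_s: 24.35
tool_pos: [0.4375, -0.1674, 0.187]
tool_rot: [179.9, -0.0, 90.0]
force: [0.6, 0.3, 0.0]
grip_width: 0.03
```

Emit:
move_arm --pt "3.0 3.5 0 0 0 0 0" --pt "3.0 3.5 0 0 0 0 0" --pt "3.0 0 0 0 0 0 0" --pt "3.0 0 0 0 0 0 0"

```text
time_s: 24.68
tool_pos: [0.4377, -0.0971, 0.1865]
tool_rot: [179.9, -0.0, 90.2]
force: [0.8, -0.4, 0.2]
grip_width: 0.0298
```

```bash
python3 look.py 12; python3 - <<'E'
from h import *
c=cam("side");a=cv2.resize(c["img"][160:240,400:510,::-1],(412,300),interpolation=cv2.INTER_CUBIC)
t=cam("top");b=cv2.resize(t["img"][280:325,425:535,::-1],(412,169),interpolation=cv2.INTER_CUBIC)
d=cv2.resize(c["img"][260:350,160:280,::-1],(380,285),interpolation=cv2.INTER_CUBIC)
o=np.zeros((480,800,3),np.uint8);o[:300,:412]=a;o[305:474,:412]=b;o[:285,415:795]=d;cv2.imwrite("pics/end.png",o)
cv2.imwrite("pics/t12.png",t["img"][:,:,::-1])
E
```

```text
24.6833 [-28.5  -6.4  35.8 116.2   3.9  69.    6. ] [ 0.4377 -0.0971  0.1865] [179.9  -0.   90.2] 0.029841535972695895
```

View pics/end.png

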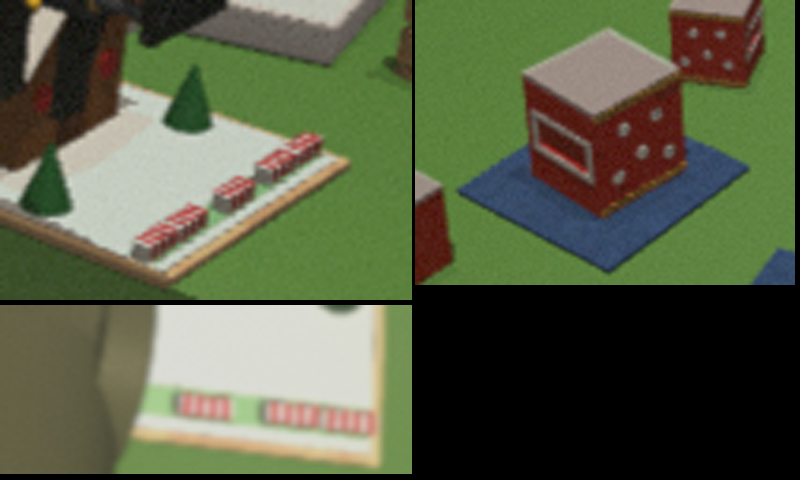

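View pics/t12.png

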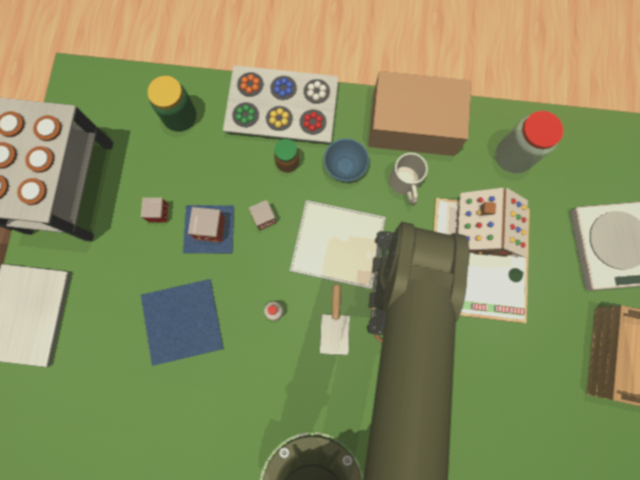

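```bash
python3 - <<'E'
from h import *
t=cam("top");c=cam("side")
s=412/110
f=lambda u,v,z:onz(t,425+u/s,280+(v-305)/s,z)
print("candy top cam",f(174,404,.0145),f(232,408,.0145),"next stick end",f(261,411,.0145))
s=412/110
g=lambda u,v:onz(c,400+u/s,160+v/s,.0145)
print("side: candy ends",g(218,202),g(252,182),"inner sticks",g(206,213),g(259,175))
# tin lid
hsv=cv2.cvtColor(t["img"],cv2.COLOR_RGB2HSV).astype(int)
r,k=quad(t,(hsv[...,0]<25)&(hsv[...,1]<75)&(hsv[...,2]>140),.076,(206,222));print(r)
E
```

```text
candy top cam [ 0.43642791 -0.32504479  0.0145    ] [ 0.43806642 -0.36110342  0.0145    ] next stick end [ 0.43826559 -0.37914286  0.0145    ]
side: candy ends [ 0.43812925 -0.32590565  0.0145    ] [ 0.43693109 -0.36603672  0.0145    ] inner sticks [ 0.4356819  -0.30736162  0.0145    ] [ 0.43883413 -0.3781585   0.0145    ]
((554.1143188476562, 313.99871826171875), (63.27957534790039, 64.5841064453125), 0.6439011096954346)
```

Candy centre ≈ (0.4375, -0.344), within 2–3 mm of the gap's middle and aligned with the row. The tin is within 4 mm of the coaster's centre. Handing in.

```bash
python3 -c "
from cell import job
print(job.sign_off())"
```

```text
the job is handed in; nothing more can be done
None
```

The job is done and handed in at about 25 s of the 72 s allowed; the sign-off gave no verdict. I picked up the largest red tin and tipped it slot-down over the sheet. A sideways shake did nothing, but a shake along the tin's axis dropped the candy onto the sheet. I then stood the tin back on its small blue coaster and laid the candy in the gap of the border.

Last checks from the images:
- **Candy:** its centre is at about (0.4375, -0.344). The gap's middle measures (0.438, -0.343), so it is within about 3 mm and within a few degrees of the row's direction. The two cameras differ on the candy's position by 2–3 mm, well inside the tolerance.
- **Tin:** it stands upright with its centre at (0.554, 0.314), about 4 mm from the coaster's centre at (0.552, 0.317). It stands turned 90° from how it started, with the slot now facing left (+y); the task sets no yaw for it.
- **Bystanders:** the jar, mug, bowl, spatula and sprinkles bottle look unmoved in the last top view. The cutter was mostly hidden under the arm there, so I did not confirm it, but nothing came close to it.
- **Arm:** it is parked well above the table with near-zero force readings.

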